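# Find and seat the rocking garnish jar cover

### The job

One of the four covers on the garnish jars in the teak caddy is not seated: with closed fingertips press the covers near their rims until you find the one that rocks, then press that cover's raised steel middle firmly straight down until it is fully home and level. Do not push hard on the steel middles of the covers that are already firm, as that spoils their seal. Lift nothing, leave the covers on their jars and the glasses and jigger where they stand, and finish clear of everything.

Things in the scene. Friction and masses are not known exactly. Their poses are not given: they have to be found in the camera images.
- hub_a: steel press boss, 30 mm across, 8 mm high, in the middle of one of four identical round wooden jar covers (106 mm across, 8 mm thick), moving with it. Origin on the cover's axis, level with the cover's flat top, 8 mm under the boss's top; z is the cover's upward normal. Origins lie 101 to 115 mm above the table, differently for each jar, so height does not tell which is loose; nor does the letter
- hub_b: steel press boss, 30 mm across, 8 mm high, in the middle of one of four identical round wooden jar covers (106 mm across, 8 mm thick), moving with it. Origin on the cover's axis, level with the cover's flat top, 8 mm under the boss's top; z is the cover's upward normal. Origins lie 101 to 115 mm above the table, differently for each jar, so height does not tell which is loose; nor does the letter
- hub_c: steel press boss, 30 mm across, 8 mm high, in the middle of one of four identical round wooden jar covers (106 mm across, 8 mm thick), moving with it. Origin on the cover's axis, level with the cover's flat top, 8 mm under the boss's top; z is the cover's upward normal. Origins lie 101 to 115 mm above the table, differently for each jar, so height does not tell which is loose; nor does the letter
- hub_d: steel press boss, 30 mm across, 8 mm high, in the middle of one of four identical round wooden jar covers (106 mm across, 8 mm thick), moving with it. Origin on the cover's axis, level with the cover's flat top, 8 mm under the boss's top; z is the cover's upward normal. Origins lie 101 to 115 mm above the table, differently for each jar, so height does not tell which is loose; nor does the letter
- caddy: open teak box fixed to the trolley, 256 mm square, 92 mm high, holding four fixed jars two by two, centres 59 mm off its middle lines. Origin: centre of its underside. A seated cover is firm all over. The loose one rests level; pressed 36 to 45 mm from its middle on any side it tips 0.12 rad under 1 to 2 N, bears on the jar, and springs back when let go; pressing its rim does not seat it
- caddy_mid (a point): point midway between the four covers, 92 mm above the table (level with the caddy's walls). The loose cover stands 6 mm too high on its jar: pushed straight down on its boss with over about 9 N it sinks 6 mm to a firm stop (20 N there is fine), stays and no longer rocks. The boss of a firm cover does not sink; over 16 N on it spoils its seal
- glass_1: loose stemless smoky grey glass, 90 mm tall, 82 mm at the widest, beside the caddy; a bystander. Origin: centre of its underside
- glass_2: loose stemless smoky grey glass, 90 mm tall, 82 mm at the widest, beside the caddy; a bystander. Origin: centre of its underside
- glass_3: loose stemless smoky grey glass, 90 mm tall, 82 mm at the widest, beside the caddy; a bystander. Origin: centre of its underside
- jigger: loose steel double-cone jigger, 86 mm tall, 46 mm across, standing beside the caddy; a bystander. Origin: centre of its underside

How it is judged:
On the way, in this order (a step that is already met when the one before it is completed fails the run):
1. the loose cover is pressed near its rim and rocks (tips at least 0.05 rad) before it is seated (((angle between hub_a's own z axis and vertical above 0.05 rad and distance of hub_a from where it was at the start of the episode below 0.0035 m) or (angle between hub_b's own z axis and vertical above 0.05 rad and distance of hub_b from where it was at the start of the episode below 0.0035 m) or (angle between hub_c's own z axis and vertical above 0.05 rad and distance of hub_c from where it was at the start of the episode below 0.0035 m) or (angle between hub_d's own z axis and vertical above 0.05 rad and distance of hub_d from where it was at the start of the episode below 0.0035 m))), for 0.1 s.
2. the loose cover is pushed home: sunk at least 4.5 of its 6 mm and level (((distance of hub_a from where it was at the start of the episode between 0.0045 and 0.0075 m and angle between hub_a's own z axis and vertical below 0.02 rad and height (world z) of hub_a below 0.1065 m) or (distance of hub_b from where it was at the start of the episode between 0.0045 and 0.0075 m and angle between hub_b's own z axis and vertical below 0.02 rad and height (world z) of hub_b below 0.1065 m) or (distance of hub_c from where it was at the start of the episode between 0.0045 and 0.0075 m and angle between hub_c's own z axis and vertical below 0.02 rad and height (world z) of hub_c below 0.1065 m) or (distance of hub_d from where it was at the start of the episode between 0.0045 and 0.0075 m and angle between hub_d's own z axis and vertical below 0.02 rad and height (world z) of hub_d below 0.1065 m))), for 0.2 s.
At the end, for the whole second after the job is handed in: The loose cover has sunk at least 4.5 mm (of 6 mm) from where it was found and is level to 0.02 rad; the other three covers are within 2 mm of their starts; the glasses and jigger stand upright within 20 mm of where they were (((distance of hub_a from where it was at the start of the episode between 0.0045 and 0.0075 m and angle between hub_a's own z axis and vertical below 0.02 rad and height (world z) of hub_a below 0.1065 m and distance of each of hub_b, hub_c, hub_d from where it was at the start of the episode below 0.002 m) or (distance of hub_b from where it was at the start of the episode between 0.0045 and 0.0075 m and angle between hub_b's own z axis and vertical below 0.02 rad and height (world z) of hub_b below 0.1065 m and distance of each of hub_a, hub_c, hub_d from where it was at the start of the episode below 0.002 m) or (distance of hub_c from where it was at the start of the episode between 0.0045 and 0.0075 m and angle between hub_c's own z axis and vertical below 0.02 rad and height (world z) of hub_c below 0.1065 m and distance of each of hub_a, hub_b, hub_d from where it was at the start of the episode below 0.002 m) or (distance of hub_d from where it was at the start of the episode between 0.0045 and 0.0075 m and angle between hub_d's own z axis and vertical below 0.02 rad and height (world z) of hub_d below 0.1065 m and distance of each of hub_a, hub_b, hub_c from where it was at the start of the episode below 0.002 m)) and distance of each of glass_1, glass_2, glass_3, jigger from where it was at the start of the episode below 0.02 m and angle between each of glass_1, glass_2, glass_3, jigger's own z axis and vertical below 0.1 rad); the robot touches nothing.
It fails at once if the steel middle of a cover that is already firm (does not sink) is pushed with over 16 N ((contact force between hub_a and anything else above 16 N and distance of hub_a from where it was at the start of the episode below 0.003 m) or (contact force between hub_b and anything else above 16 N and distance of hub_b from where it was at the start of the episode below 0.003 m) or (contact force between hub_c and anything else above 16 N and distance of hub_c from where it was at the start of the episode below 0.003 m) or (contact force between hub_d and anything else above 16 N and distance of hub_d from where it was at the start of the episode below 0.003 m)).
It fails at once if a cover is lifted off its jar (height (world z) of any of hub_a, hub_b, hub_c, hub_d above 0.119 m).
It fails at once if a glass or the jigger is lifted, knocked over or shifted by more than 20 mm (distance of any of glass_1, glass_2, glass_3, jigger from where it was at the start of the episode above 0.02 m or angle between any of glass_1, glass_2, glass_3, jigger's own z axis and vertical above 0.3 rad).
It also fails if it takes over 48 s, if anything falls off the work surface, if the arm or the gripper's body presses on something with over 40 N, if the wrist force passes 120 N, or if a joint passes its speed limit or range.

### The arm

A 6-joint arm with a two-finger parallel gripper is mounted at the origin on the work surface. World frame = base frame: x ahead of the robot, y to its left, z up, the work surface at z = 0. Lengths are in m, angles in rad, forces in N, time in s.
With the tool pointing down it reaches from about 0.25 to 0.775 m from the base axis. Payload 4 kg.
Tool frame: the origin (TCP) lies midway between the tips of the shut fingers; the grasp point (between the pads) lies 19 mm behind it (robot.tcp_to_grasp is the distance from the TCP to the grasp point, in m); x points along the fingers, y is the direction in which the jaws open and shut, and the axes are right-handed (so a half turn about x gives the same grasp; the last joint's range is limited). The gripper opens to 94 mm and grips with 3 to 60 N. Pads are 16 mm wide; open, the fingers measure 119 mm over their backs; the gripper's body (75 mm by 177 mm) begins 78 mm behind the grasp point.
Start: joints at [1.169, 0.087, 1.371, -0, 1.684, -0.103], TCP at [0.162, 0.526, 0.206] pointing down, gripper open.
Joint ranges: [-3.1, 3.1], [-0.76, 2.03], [0.27, 2.55], [-1.08, 4.22], [0.17, 2.65], [-2.57, 2.57]. Speed limits (rad/s): [2.79, 2.79, 3.14, 3.14, 3.14, 3.14].

### API

Orientations are given as [roll, pitch, yaw] about the fixed x, y, z axes, in that order (R = Rz(yaw) Ry(pitch) Rx(roll)).
In Python, from bench import robot gives the robot as it stands.
- The arm moves only by the tool send_rows, never from a script. Its argument "increments" is a list of rows, each a list of 5 numbers: the opening, from -1 (shut) to 1 (fully open), so that 0 is half open, then the shift along the tool's x, y, z in m, then the turn about the tool's x in rad. In form: [[hand, tx, ty, tz, roll], ...]. A call has 1 to 5 rows; each row is the pose to reach, as a shift and turn from the pose commanded when the call began, along the tool's axes at that moment; what a row does not reach only later rows make up. A row lasts 1/12 s, in which the tool goes at most 41.7 mm and 7.16 degrees, less where a joint would pass 70% of its speed; a pose out of reach is approached as far as the arm can. A call with a gripper value outside its range is refused whole. The fingers move at their own pace and stop on an object; the grip force is fixed at half the most. Time passes only in rows, so rows that repeat a pose let the fingers close. It gives the time, the measured TCP pose, the force and the opening at its end, in the units of the state.
- robot.get_obs(): the state, without advancing time (a new reading comes with each control period).
- robot.snapshot(name): name is "scene" or "top" or "wrist"; returns a dict with "image" (480x640x3 uint8, red, green, blue), "intrinsics" (3x3 intrinsics, pixels), "k1" (the pictures are not rectified: a ray, as slopes to the right and down, at radius r is drawn at 1 + k1 r^2 times it, then the intrinsics apply), "world_from_camera" (4x4, takes a point from camera to world coordinates). Camera axes: x right, y down, z forward; pixel columns grow to the right and rows downward; lengths in m; the calibration is good to about 2 mm. A picture is of the moment at which its call begins. There is no depth.
- robot.close_job(): hands the job in, once; it reports no verdict.
The state is a dict: "time": time; "joint_positions": joint angles; "qvel": joint speeds; "joint_torque": joint torques, N m; "tool_pos": TCP position; "ee_rot": TCP orientation; "wrist_force": force on the tool from outside, world axes, zero at the start; "wrist_torque": the same for the moment, N m; "width": finger opening in m.
Only numpy, scipy, OpenCV 4.12 (cv2) and the standard library are available. Lean on these libraries where they do the work, as an engineer would, in place of code of your own. Each camera call takes 0.05 s, during which the arm holds its last target.

## Working session

There is one attempt and no reset: what is moved stays moved. The work goes in short steps, Python scripts to look and compute and a tool call to move; the robot and the scene stay as the last step left them, time stands still between calls to the robot, and variables do not carry over. Pictures are saved under pics/ and viewed, and the job is handed in when it is done.

Besides the shell and the picture viewer there is one more tool, called after "Emit:" as a command line: name --pt "numbers of a row" for each row, then --argument value for the rest. send_rows: Moves the arm, as the interface text tells. Its arguments: {"type":"object","properties":{"increments":{"type":"array"}},"required":["increments"]}

```bash
mkdir -p pics; cat > h.py <<'E'
import numpy as np,cv2,pickle
from bench import robot
def snap(n,f):
    s=robot.snapshot(n); cv2.imwrite('pics/'+f+'.png',s['image'][:,:,::-1]); pickle.dump(s,open(f+'.pkl','wb')); return s
def ray(s,uv):
    K=np.array(s['intrinsics']);k=s['k1'];T=np.array(s['world_from_camera'])
    p=np.linalg.solve(K,[uv[0],uv[1],1])[:2]; q=p.copy()
    for _ in range(30): q=p/(1+k*(q@q))
    d=T[:3,:3]@np.r_[q,1]; return T[:3,3],d/np.linalg.norm(d)
def atz(s,uv,z):
    o,d=ray(s,uv); return o+d*(z-o[2])/d[2]
def proj(s,P):
    K=np.array(s['intrinsics']);T=np.array(s['world_from_camera'])
    c=T[:3,:3].T@(np.array(P)-T[:3,3]); q=c[:2]/c[2]; q=q*(1+s['k1']*(q@q)); return (K@np.r_[q,1])[:2]
def tri(l):
    A=np.zeros((3,3));b=np.zeros(3)
    for s,uv in l:
        o,d=ray(s,uv);M=np.eye(3)-np.outer(d,d);A+=M;b+=M@o
    return np.linalg.solve(A,b)
E
python3 - <<'E'
from h import *
for n in ['scene','top','wrist']:
    s=snap(n,n+'0'); print(n,np.round(s['world_from_camera'],3).tolist(),np.round(s['intrinsics'],1).tolist(),s['k1'])
print(robot.get_obs())
E
```

```text
scene [[-0.327, 0.819, -0.472, 1.03], [0.945, 0.282, -0.165, 0.185], [-0.002, -0.5, -0.866, 0.899], [0.0, 0.0, 0.0, 1.0]] [[523.3, 0.0, 308.4], [0.0, 523.3, 241.8], [0.0, 0.0, 1.0]] 0.05000440540946059
top [[-0.01, -0.998, 0.06, 0.525], [-0.999, 0.008, -0.035, 0.059], [0.034, -0.06, -0.998, 1.186], [0.0, 0.0, 0.0, 1.0]] [[516.2, 0.0, 320.7], [0.0, 516.2, 241.4], [0.0, 0.0, 1.0]] -0.02689165495614882
wrist [[0.293, 0.926, 0.238, 0.092], [0.956, -0.284, -0.075, 0.547], [-0.002, 0.25, -0.968, 0.384], [0.0, 0.0, 0.0, 1.0]] [[392.5, 0.0, 311.9], [0.0, 392.5, 237.2], [0.0, 0.0, 1.0]] -0.010799646198845334
{'time': 0.15, 'joint_positions': array([ 1.16887581e+00,  8.78291348e-02,  1.37187568e+00, -1.14571482e-05,
        1.68359329e+00, -1.03096315e-01]), 'qvel': array([-0.00049897, -0.00239119, -0.00379906,  0.00112291,  0.0007319 ,
        0.0032252 ]), 'joint_torque': array([ 8.22585134e-04, -3.40643549e+01, -3.02793038e+01,  7.17602880e-02,
        3.05567344e-02, -1.27889111e-04]), 'tool_pos': array([0.16176384, 0.52524587, 0.20456499]), 'ee_rot': array([-1.66721619,  1.56909084, -1.96604168]), 'wrist_force': array([ 0.1534144 , -0.06329789, -0.82811667]), 'wrist_torque': array([-0.01464299, -0.04768414, -0.00204756]), 'width': 0.09386414425520462}
```

View pics/scene0.png

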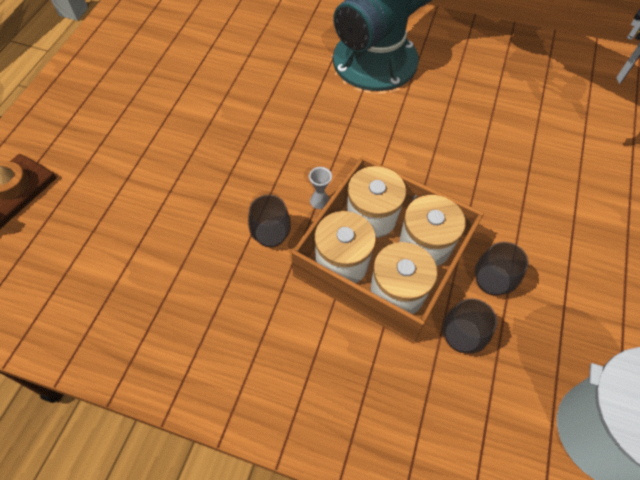

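View pics/top0.png

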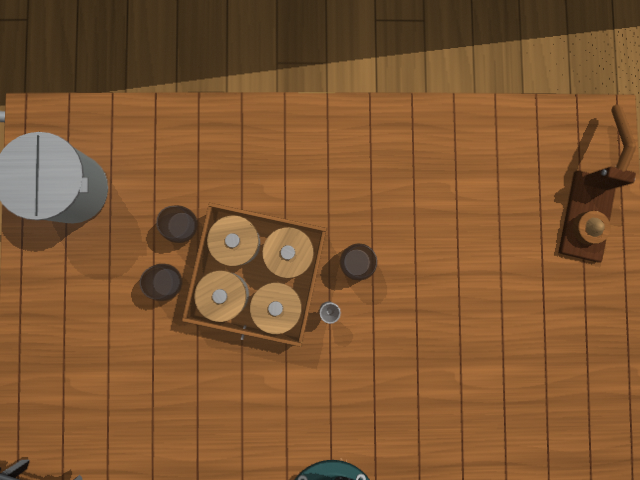

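View pics/wrist0.png

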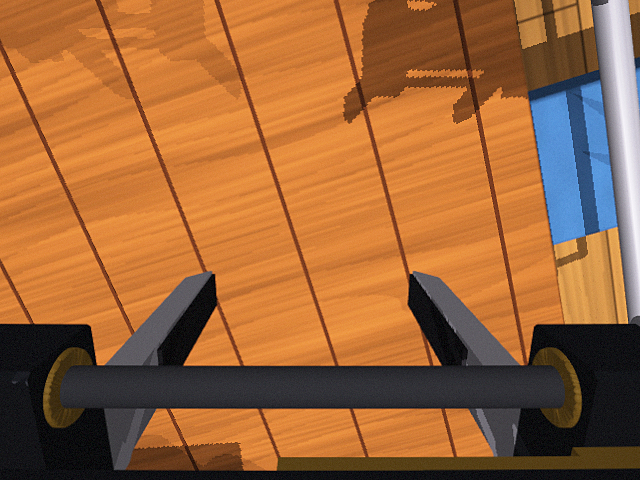

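Both views show the four bosses. In top they are near (233,241), (288,253), (220,297) and (276,309); in scene near (406,267), (345,235), (436,217) and (377,187). The jigger is at top (330,313) and the glasses at (177,224), (162,283) and (358,262).

```bash
cat > m.py <<'E'
from h import *
def boss(s,uv,r=11):
    im=s['image'].astype(int); h=cv2.cvtColor(s['image'],cv2.COLOR_RGB2HSV)
    m=((h[...,1]<70)&(h[...,2]>90)).astype(np.uint8)
    w=np.zeros_like(m);cv2.circle(w,tuple(map(int,uv)),r,1,-1);m*=w
    n,l,st,c=cv2.connectedComponentsWithStats(m)
    i=1+np.argmax(st[1:,4]);return c[i],st[i]
if __name__=='__main__':
    s,t=[pickle.load(open(f,'rb')) for f in('scene0.pkl','top0.pkl')]
    C=[]
    for a,b in [((233,241),(406,267)),((288,253),(345,235)),((220,297),(436,217)),((276,309),(377,187))]:
        p,sa=boss(t,a);q,sb=boss(s,b)
        P=tri([(t,p),(s,q)]);print(p.round(1),sa[2:],q.round(1),sb[2:],P.round(4),'at .116:',atz(t,p,.116).round(4),atz(s,q,.116).round(4));C.append(P)
    C=np.array(C);print(C.mean(0)); print(np.linalg.norm(C[[0,0,1,2]]-C[[1,2,3,3]],axis=1), np.degrees(np.arctan2(*(C[0]-C[1])[[1,0]])))
    for n,uv in [('g',(177,224)),('g',(162,283)),('g',(358,262)),('j',(330,313))]: print(n,atz(t,uv,.09).round(3))
E
python3 m.py
```

```text
[231.8 240. ] [ 15  15 166] [405.5 267.1] [ 18  17 243] [0.5943 0.2059 0.1123] at .116: [0.5941 0.205  0.116 ] [0.5963 0.2062 0.116 ]
[287.5 251.9] [ 14  15 162] [344.9 234.2] [ 17  16 221] [0.5683 0.0908 0.1164] at .116: [0.5685 0.0903 0.116 ] [0.568  0.0913 0.116 ]
[219.3 295.9] [ 15  15 169] [435.5 216.9] [ 18  15 211] [0.4789 0.2319 0.1117] at .116: [0.4792 0.2306 0.116 ] [0.4818 0.2323 0.116 ]
[275.1 308.1] [ 15  15 171] [377.  186.6] [ 17  15 192] [0.453  0.1167 0.1179] at .116: [0.453  0.1163 0.116 ] [0.4515 0.117  0.116 ]
[0.52365207 0.16134434 0.11458276]
[0.11808492 0.11830043 0.11820901 0.11827106] 77.28425730336994
g [0.631 0.324 0.09 ]
g [0.506 0.355 0.09 ]
g [ 0.547 -0.059  0.09 ]
j [0.44  0.002 0.09 ]
```

```bash
cat > go.py <<'E'
from h import *
from scipy.spatial.transform import Rotation as R
import sys
o=robot.get_obs(); M=R.from_euler('xyz',o['ee_rot']).as_matrix()
if __name__=='__main__':
    print(o['time'],o['tool_pos'].round(4),o['wrist_force'].round(2),o['width'].round(4)); print(M.round(3).tolist())
    for a in sys.argv[1:]:
        P=np.array(eval(a)); print(a,(M.T@(P-o['tool_pos'])).round(4))
E
python3 - <<'E'
import numpy as np
C=np.array([[.5943,.2059],[.5683,.0908],[.4789,.2319],[.453,.1167]]);m=C.mean(0)
for c in C: print((c+.040*(c-m)/np.linalg.norm(c-m)).round(4))
E
python3 go.py "[.6295,.2269,.2]" "[.567,.172,.2]"
```

```text
[0.6281 0.2272]
[0.5897 0.057 ]
[0.4575 0.2657]
[0.4192 0.0953]Traceback (most recent call last):
  File "go.py", line 6, in <module>
    print(o['time'],o['tool_pos'].round(4),o['wrist_force'].round(2),o['width'].round(4)); print(M.round(3).tolist())
                                                                     ^^^^^^^^^^^^^^^^
AttributeError: 'float' object has no attribute 'round'
```

```bash
sed -i "s/o\['width'\].round(4)/round(o['width'],4)/" go.py; python3 go.py "[.4575,.2657,.16]" "[.6281,.2272,.2]"
```

```text
0.15 [0.1618 0.5252 0.2046] [ 0.15 -0.06 -0.83] 0.0939
[[-0.001, 0.294, 0.956], [-0.002, 0.956, -0.294], [-1.0, -0.002, -0.0]]
[.4575,.2657,.16] [ 0.0448 -0.1609  0.359 ]
[.6281,.2272,.2] [ 0.0047 -0.1475  0.5334]
```

Emit:
send_rows --pt "-1 0 -0.016 0.036 0" --pt "-1 0 -0.032 0.072 0" --pt "-1 0 -0.048 0.108 0" --pt "-1 0 -0.064 0.144 0" --pt "-1 0 -0.08 0.18 0"

```text
time: 0.57
tool_pos: [0.3112, 0.3948, 0.2052]
ee_rot: [-2.047, 1.57, -2.345]
wrist_force: [1.5, 1.0, -0.1]
width: 0.0641
```

Emit:
send_rows --pt "-1 0 -0.016 0.036 0" --pt "-1 0 -0.032 0.072 0" --pt "-1 0 -0.048 0.108 0" --pt "-1 0 -0.064 0.144 0" --pt "-1 0 -0.081 0.179 0"

```text
time: 0.98
tool_pos: [0.4587, 0.2645, 0.2052]
ee_rot: [-3.081, 1.571, 2.903]
wrist_force: [0.2, 0.5, 0.1]
width: 0.0313
```

Emit:
send_rows --pt "-1 0 0 0 0" --pt "-1 0.03 0 0 0" --pt "-1 0.055 0 0 0" --pt "-1 0.055 0 0 0"

```text
time: 1.32
tool_pos: [0.4542, 0.2647, 0.1444]
ee_rot: [-2.454, 1.559, -2.753]
wrist_force: [-0.6, 0.5, -1.0]
width: 0.0041
```

```bash
python3 go.py "[.4575,.2657,.12]"; python3 -c "
from h import *
s=snap('scene','s1');snap('wrist','w1')
o=robot.get_obs()['tool_pos'];print(proj(s,o))"
```

```text
1.3167 [0.4542 0.2647 0.1444] [-0.64  0.53 -1.04] 0.0041
[[-0.011, 0.295, 0.955], [-0.004, 0.956, -0.295], [-1.0, -0.007, -0.009]]
[.4575,.2657,.12] [0.0243 0.0022 0.0031]
[462.20267699 200.06703288]
```

View pics/s1.png

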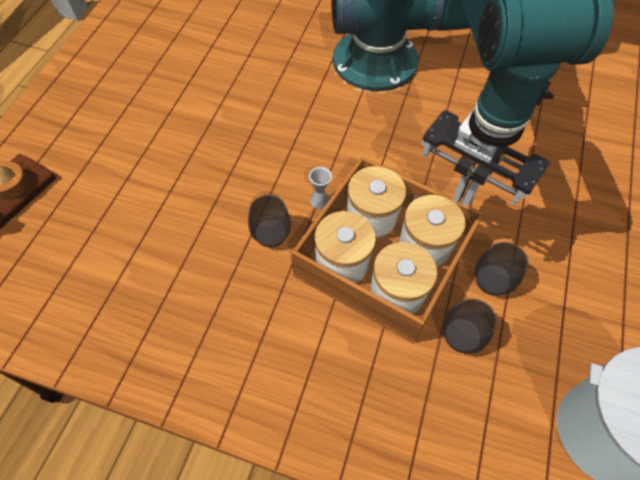

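View pics/w1.png

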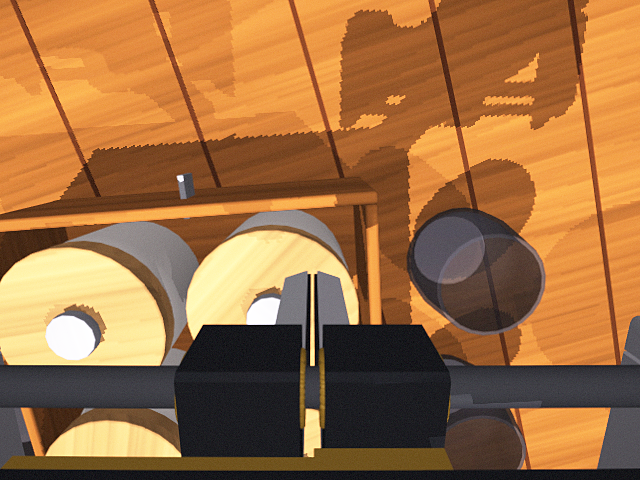

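The tip shows at scene (463,198), as projected, above the outer rim of the near-left jar (C). I'm lowering onto the rim.

Emit:
send_rows --pt "-1 0.02 0 0 0" --pt "-1 0.032 0 0 0" --pt "-1 0.034 0 0 0" --pt "-1 0.034 0 0 0"

```text
time: 1.75
tool_pos: [0.4571, 0.2663, 0.1164]
ee_rot: [-2.543, 1.57, -2.841]
wrist_force: [-0.3, 0.9, 0.2]
width: 0.0004
```

Emit:
send_rows --pt "-1 0.002 0 0 0" --pt "-1 0.004 0 0 0" --pt "-1 0.006 0 0 0" --pt "-1 0.006 0 0 0"

```text
time: 2.08
tool_pos: [0.4577, 0.2661, 0.1106]
ee_rot: [0.934, 1.571, 0.636]
wrist_force: [0.2, 0.5, 0.3]
width: 0.0004
```

Emit:
send_rows --pt "-1 0.001 0 0 0" --pt "-1 0.002 0 0 0" --pt "-1 0.003 0 0 0" --pt "-1 0.003 0 0 0"

```text
time: 2.42
tool_pos: [0.4575, 0.266, 0.1073]
ee_rot: [-2.601, 1.57, -2.9]
wrist_force: [-0.3, -0.4, -0.5]
width: 0.0005
```

Emit:
send_rows --pt "-1 0.001 0 0 0" --pt "-1 0.002 0 0 0" --pt "-1 0.003 0 0 0" --pt "-1 0.003 0 0 0"

```text
time: 2.75
tool_pos: [0.4578, 0.2662, 0.1064]
ee_rot: [0.668, 1.57, 0.369]
wrist_force: [-2.6, -1.6, 8.0]
width: 0.0002
```

Emit:
send_rows --pt "-1 0.001 0 0 0" --pt "-1 0.002 0 0 0" --pt "-1 0.002 0 0 0"

```text
time: 3.0
tool_pos: [0.4578, 0.2662, 0.1063]
ee_rot: [0.658, 1.569, 0.359]
wrist_force: [-5.7, -2.7, 13.2]
width: 0.0003
```

Cover C is firm: 13 N with no dip, top at 0.1063. Next is D's outer rim.

Emit:
send_rows --pt "-1 -0.035 0 0 0" --pt "-1 -0.038 -0.03 0.002 0" --pt "-1 -0.038 -0.07 0.005 0" --pt "-1 -0.038 -0.11 0.009 0" --pt "-1 -0.038 -0.15 0.012 0"

```text
time: 3.42
tool_pos: [0.4245, 0.1181, 0.1407]
ee_rot: [0.2, 1.57, -0.097]
wrist_force: [0.3, 0.0, -0.5]
width: 0.0003
```

Emit:
send_rows --pt "-1 0 -0.0246 0.0016 0" --pt "-1 0.01 -0.0246 0.0016 0" --pt "-1 0.02 -0.0246 0.0016 0" --pt "-1 0.02 -0.0246 0.0016 0"

```text
time: 3.75
tool_pos: [0.4178, 0.0956, 0.1179]
ee_rot: [-2.936, 1.567, 3.048]
wrist_force: [-0.5, -0.6, -0.3]
width: 0.0003
```

```bash
python3 go.py "[.4192,.0953,.1125]"
```

```text
3.75 [0.4178 0.0956 0.1179] [-0.55 -0.58 -0.33] 0.0003
[[-0.004, 0.295, 0.956], [0.0, 0.956, -0.295], [-1.0, -0.001, -0.004]]
[.4192,.0953,.1125] [0.0054 0.0002 0.0014]
```

Emit:
send_rows --pt "-1 0.002 0 0 0" --pt "-1 0.004 0 0 0" --pt "-1 0.005 0 0 0" --pt "-1 0.005 0 0 0"

```text
time: 4.08
tool_pos: [0.4192, 0.096, 0.1152]
ee_rot: [-3.05, 1.57, 2.936]
wrist_force: [0.4, -0.5, 0.7]
width: 0.0003
```

Emit:
send_rows --pt "-1 0.001 0 0 0" --pt "-1 0.002 0 0 0" --pt "-1 0.003 0 0 0" --pt "-1 0.003 0 0 0"

```text
time: 4.42
tool_pos: [0.4191, 0.0953, 0.1123]
ee_rot: [-3.093, 1.571, 2.892]
wrist_force: [0.8, 0.5, -0.4]
width: 0.0005
```

Emit:
send_rows --pt "-1 0.001 0 0 0" --pt "-1 0.002 0 0 0" --pt "-1 0.003 0 0 0" --pt "-1 0.003 0 0 0"

```text
time: 4.75
tool_pos: [0.4194, 0.0952, 0.112]
ee_rot: [0.482, 1.57, 0.183]
wrist_force: [-4.7, 0.2, 10.9]
width: 0.0003
```

D is also firm (11 N, 0.112). Next is B's outer rim.

Emit:
send_rows --pt "-1 -0.032 0 0 0" --pt "-1 -0.034 0.002 0.035 0" --pt "-1 -0.034 0.005 0.075 0" --pt "-1 -0.034 0.008 0.115 0" --pt "-1 -0.034 0.012 0.155 0"

```text
time: 5.17
tool_pos: [0.5726, 0.0605, 0.144]
ee_rot: [0.355, 1.569, 0.056]
wrist_force: [0.8, 0.5, 0.5]
width: 0.0003
```

Emit:
send_rows --pt "-1 0 0.0015 0.0192 0" --pt "-1 0.01 0.0015 0.0192 0" --pt "-1 0.02 0.0015 0.0192 0" --pt "-1 0.02 0.0015 0.0192 0" --pt "-1 0.022 0.0015 0.0192 0"

```text
time: 5.58
tool_pos: [0.5878, 0.0573, 0.1203]
ee_rot: [-2.918, 1.568, 3.067]
wrist_force: [-0.5, -0.9, 0.2]
width: 0.001
```

```bash
python3 go.py "[.5897,.057,.1125]"
```

```text
5.5833 [0.5878 0.0573 0.1203] [-0.49 -0.94  0.19] 0.001
[[-0.003, 0.294, 0.956], [0.0, 0.956, -0.294], [-1.0, -0.001, -0.003]]
[.5897,.057,.1125] [0.0078 0.0003 0.002 ]
```

Emit:
send_rows --pt "-1 0.003 0 0 0" --pt "-1 0.006 0 0 0" --pt "-1 0.007 0 0 0" --pt "-1 0.007 0 0 0"

```text
time: 5.92
tool_pos: [0.5892, 0.0571, 0.1146]
ee_rot: [0.94, 1.571, 0.641]
wrist_force: [0.3, -0.2, -1.0]
width: 0.0006
```

Emit:
send_rows --pt "-1 0.001 0 0 0" --pt "-1 0.002 0 0 0" --pt "-1 0.003 0 0 0" --pt "-1 0.003 0 0 0"

```text
time: 6.25
tool_pos: [0.5896, 0.0568, 0.1113]
ee_rot: [3.054, 1.571, 2.755]
wrist_force: [0.5, -0.2, 0.0]
width: 0.0001
```

Emit:
send_rows --pt "-1 0.001 0 0 0" --pt "-1 0.002 0 0 0" --pt "-1 0.003 0 0 0" --pt "-1 0.003 0 0 0"

```text
time: 6.58
tool_pos: [0.5898, 0.0567, 0.1084]
ee_rot: [-0.293, 1.57, -0.592]
wrist_force: [0.4, -0.1, 0.6]
width: 0.0003
```

Emit:
send_rows --pt "-1 0.001 0 0 0" --pt "-1 0.002 0 0 0" --pt "-1 0.003 0 0 0" --pt "-1 0.003 0 0 0"

```text
time: 6.92
tool_pos: [0.59, 0.0566, 0.1061]
ee_rot: [-0.127, 1.57, -0.426]
wrist_force: [-1.2, -1.3, 2.6]
width: 0.0003
```

```bash
python3 go.py;  python3 -c "
from h import *
s=snap('scene','s2')"
```

```text
6.9167 [0.59   0.0566 0.1061] [-1.21 -1.32  2.63] 0.0003
[[0.001, 0.295, 0.956], [-0.0, 0.956, -0.295], [-1.0, -0.0, 0.001]]
```

Emit:
send_rows --pt "-1 0.001 0 0 0" --pt "-1 0.002 0 0 0" --pt "-1 0.003 0 0 0" --pt "-1 0.003 0 0 0"

```text
time: 7.3
tool_pos: [0.5901, 0.0565, 0.1055]
ee_rot: [0.071, 1.568, -0.228]
wrist_force: [-2.9, -1.6, 11.2]
width: 0.0006
```

B is firm too (11 N at 0.1055), so A should be the loose one. I'm moving to A's outer rim.

Emit:
send_rows --pt "-1 -0.032 0 0 0" --pt "-1 -0.038 0.035 -0.003 0" --pt "-1 -0.038 0.075 -0.006 0" --pt "-1 -0.038 0.115 -0.009 0" --pt "-1 -0.038 0.155 -0.012 0"

```text
time: 7.72
tool_pos: [0.6237, 0.2103, 0.1402]
ee_rot: [2.446, 1.57, 2.146]
wrist_force: [-0.4, -1.5, -0.3]
width: 0.0006
```

Emit:
send_rows --pt "-1 0 0.019 -0.002 0" --pt "-1 0.01 0.019 -0.002 0" --pt "-1 0.02 0.019 -0.002 0" --pt "-1 0.024 0.019 -0.002 0" --pt "-1 0.026 0.019 -0.002 0"

```text
time: 8.13
tool_pos: [0.6262, 0.2256, 0.1118]
ee_rot: [-2.55, 1.566, -2.85]
wrist_force: [-0.7, -0.7, 0.2]
width: 0.0001
```

Emit:
send_rows --pt "-1 0.002 0 0 0" --pt "-1 0.003 0 0 0" --pt "-1 0.004 0 0 0" --pt "-1 0.004 0 0 0"

```text
time: 8.47
tool_pos: [0.6277, 0.2267, 0.1109]
ee_rot: [0.703, 1.57, 0.403]
wrist_force: [-0.1, -0.2, -1.2]
width: 0.0003
```

```bash
python3 go.py "[.6281,.2272,.1125]"
```

```text
8.4667 [0.6277 0.2267 0.1109] [-0.14 -0.17 -1.23] 0.0003
[[0.001, 0.295, 0.955], [0.0, 0.955, -0.295], [-1.0, 0.0, 0.001]]
[.6281,.2272,.1125] [-0.0016  0.0006  0.0002]
```

Emit:
send_rows --pt "-1 0.001 0 0 0" --pt "-1 0.002 0 0 0" --pt "-1 0.003 0 0 0" --pt "-1 0.003 0 0 0"

```text
time: 8.8
tool_pos: [0.6274, 0.2273, 0.1072]
ee_rot: [-2.774, 1.57, -3.072]
wrist_force: [-0.0, 0.2, -0.5]
width: 0.0004
```

Emit:
send_rows --pt "-1 0.001 0 0 0" --pt "-1 0.002 0 0 0" --pt "-1 0.002 0 0 0"

```text
time: 9.05
tool_pos: [0.6276, 0.2274, 0.1067]
ee_rot: [0.606, 1.57, 0.307]
wrist_force: [-0.8, -1.0, 3.8]
width: 0.0003
```

Emit:
send_rows --pt "-1 0.001 0 0 0" --pt "-1 0.002 0 0 0" --pt "-1 0.002 0 0 0"

```text
time: 9.3
tool_pos: [0.6277, 0.2274, 0.1066]
ee_rot: [0.54, 1.569, 0.241]
wrist_force: [-4.6, -0.9, 9.6]
width: 0.0005
```

Emit:
send_rows --pt "-1 0.001 0 0 0" --pt "-1 0.002 0 0 0" --pt "-1 0.002 0 0 0"

```text
time: 9.55
tool_pos: [0.6277, 0.2274, 0.1065]
ee_rot: [0.522, 1.568, 0.223]
wrist_force: [-6.6, -2.2, 15.2]
width: 0.0006
```

A is firm as well (15 N at 0.1065). The contact heights compared with the triangulated tops stand out: A, C and D come out 2.1 to 2.7 mm high, but B is 2.4 mm low. That 4.8 mm gap equals 40 mm × 0.12 rad, so B probably tipped before it bore on the jar. I'll lift off and check the picture taken while B was pressed.

Emit:
send_rows --pt "-1 -0.032 0 0 0" --pt "-1 -0.06 0 0 0" --pt "-1 -0.06 0 0 0"

```text
time: 9.8
tool_pos: [0.6305, 0.2282, 0.1689]
ee_rot: [0.57, 1.558, 0.271]
wrist_force: [0.2, -0.1, 1.7]
width: 0.0008
```

```bash
python3 - <<'E'
from m import *
a=pickle.load(open('scene0.pkl','rb'));b=pickle.load(open('s2.pkl','rb'))
for uv in [(406,267),(345,235),(436,217),(377,187)]:
    print(boss(a,uv)[0].round(2),boss(b,uv)[0].round(2))
x=np.hstack([cv2.resize(k['image'][190:290,295:395],(400,400),interpolation=cv2.INTER_CUBIC) for k in (a,b)])
cv2.imwrite('pics/cmp.png',x[:,:,::-1])
E
```

```text
[405.54 267.08] [405.64 267.09]
[344.88 234.24] [342.94 235.63]
[435.5  216.93] [435.39 216.95]
[376.96 186.65] [377.02 186.62]
```

View pics/cmp.png

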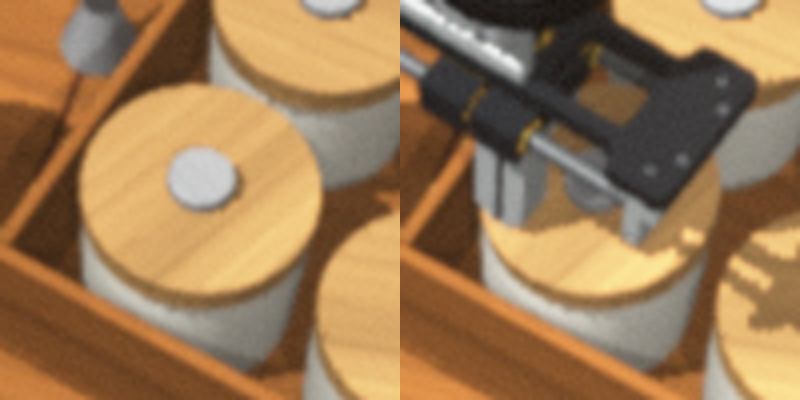

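The comparison shows B partly hidden by the gripper, with its boss at (343,236) instead of (345,234), so it isn't conclusive. I'll press B again at a second rim point in small steps.

Emit:
send_rows --pt "-1 0 -0.037 0.006 0" --pt "-1 0 -0.074 0.012 0" --pt "-1 0 -0.111 0.018 0" --pt "-1 0.01 -0.148 0.0235 0" --pt "-1 0.03 -0.148 0.0235 0"

```text
time: 10.22
tool_pos: [0.6077, 0.0726, 0.1338]
ee_rot: [-0.23, 1.564, -0.535]
wrist_force: [1.4, 0.4, 0.0]
width: 0.0005
```

Emit:
send_rows --pt "-1 0.005 0 0 0" --pt "-1 0.014 0 0 0" --pt "-1 0.018 0 0 0" --pt "-1 0.018 0 0 0"

```text
time: 10.55
tool_pos: [0.6058, 0.0801, 0.1119]
ee_rot: [-2.945, 1.568, 3.041]
wrist_force: [0.4, 0.9, 0.6]
width: 0.0006
```

```bash
python3 go.py "[.6065,.079,.1125]"
```

```text
10.55 [0.6058 0.0801 0.1119] [0.36 0.86 0.6 ] 0.0006
[[-0.002, 0.293, 0.956], [0.0, 0.956, -0.293], [-1.0, -0.0, -0.002]]
[.6065,.079,.1125] [-0.0006 -0.0008  0.001 ]
```

Emit:
send_rows --pt "-1 0.001 0 0 0" --pt "-1 0.001 0 0 0" --pt "-1 0.001 0 0 0"

```text
time: 10.8
tool_pos: [0.6069, 0.0796, 0.1133]
ee_rot: [0.406, 1.569, 0.109]
wrist_force: [0.8, -0.1, 0.1]
width: 0.0005
```

Emit:
send_rows --pt "-1 0.001 0 0 0" --pt "-1 0.002 0 0 0" --pt "-1 0.002 0 0 0"

```text
time: 11.05
tool_pos: [0.6064, 0.079, 0.1105]
ee_rot: [1.051, 1.571, 0.753]
wrist_force: [-0.7, 0.6, -0.6]
width: 0.0005
```

Emit:
send_rows --pt "-1 0.001 0 0 0" --pt "-1 0.002 0 0 0" --pt "-1 0.002 0 0 0"

```text
time: 11.3
tool_pos: [0.6067, 0.0789, 0.1086]
ee_rot: [0.477, 1.57, 0.178]
wrist_force: [0.7, 0.5, 0.6]
width: 0.0007
```

```bash
python3 - <<'E'
from m import *
a=pickle.load(open('scene0.pkl','rb'));b=snap('scene','s3');t0=pickle.load(open('top0.pkl','rb'));t=snap('top','t3')
for k,l in((a,b),):print(boss(k,(345,235))[0].round(2),boss(l,(345,235)))
x=np.hstack([cv2.resize(k['image'][190:290,295:395],(400,400),interpolation=cv2.INTER_CUBIC) for k in (a,b)])
cv2.imwrite('pics/cmp3.png',x[:,:,::-1])
E
python3 go.py
```

```text
[344.88 234.24] (array([344.25757576, 239.52272727]), array([336, 233,  17,  13, 132], dtype=int32))
11.4 [0.6067 0.0789 0.1087] [0.81 0.12 0.54] 0.0005
[[0.001, 0.294, 0.956], [0.0, 0.956, -0.294], [-1.0, 0.0, 0.001]]
```

View pics/cmp3.png

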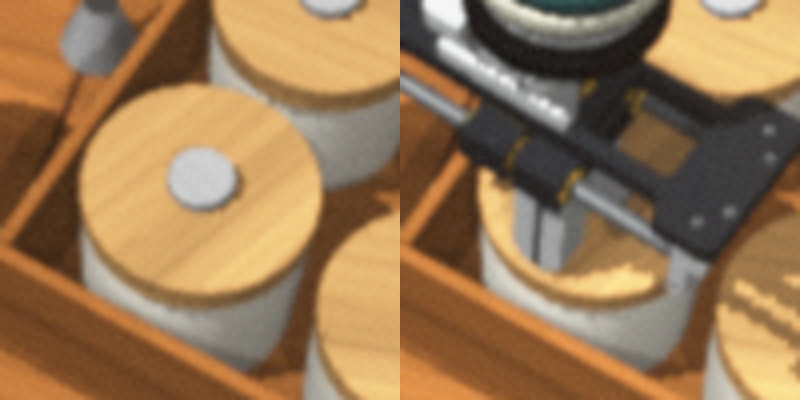

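Emit:
send_rows --pt "-1 0.001 0 0 0" --pt "-1 0.002 0 0 0" --pt "-1 0.002 0 0 0"

```text
time: 11.65
tool_pos: [0.6068, 0.0788, 0.1066]
ee_rot: [0.262, 1.57, -0.037]
wrist_force: [2.1, -0.0, 0.7]
width: 0.0004
```

Emit:
send_rows --pt "-1 0.001 0 0 0" --pt "-1 0.002 0 0 0" --pt "-1 0.002 0 0 0"

```text
time: 11.9
tool_pos: [0.607, 0.0789, 0.1061]
ee_rot: [0.345, 1.569, 0.046]
wrist_force: [0.7, -0.7, 5.7]
width: 0.0002
```

```bash
python3 - <<'E'
from m import *
a=pickle.load(open('s3.pkl','rb'));b=snap('scene','s4')
x=np.hstack([cv2.resize(k['image'][190:290,295:395],(400,400),interpolation=cv2.INTER_CUBIC) for k in (a,b)])
cv2.imwrite('pics/cmp4.png',x[:,:,::-1])
E
python3 go.py
```

```text
11.95 [0.607  0.0789 0.1061] [0.72 0.05 6.2 ] 0.0005
[[0.002, 0.294, 0.956], [0.0, 0.956, -0.294], [-1.0, 0.001, 0.002]]
```

View pics/cmp4.png

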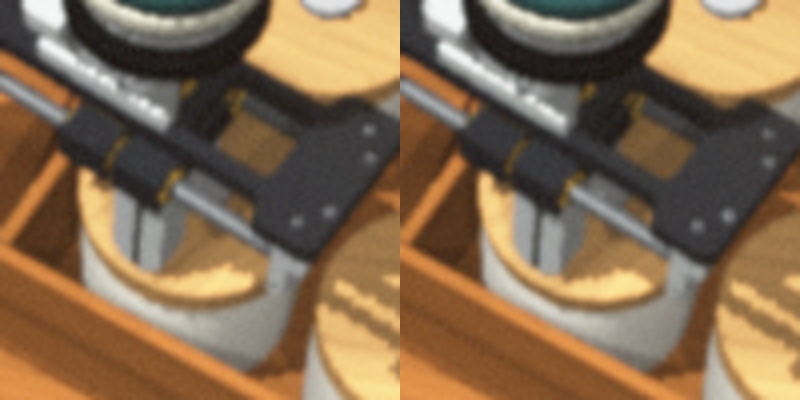

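```bash
python3 - <<'E'
from m import *
# lower rim edge: profile along columns (wood -> dark rim -> pale jar), subpixel via blue channel/saturation
for col in (322,328,334,340,346):
  r=[]
  for f in('scene0','s2','s3','s4'):
    im=pickle.load(open(f+'.pkl','rb'))['image']; S=cv2.cvtColor(im,cv2.COLOR_RGB2HSV)[...,1].astype(float)
    p=S[245:285,col-1:col+2].mean(1); th=100
    i=[k for k in range(1,len(p)) if p[k-1]>=th>p[k]]
    r.append(round(245+i[0]-1+(p[i[0]-1]-th)/(p[i[0]-1]-p[i[0]]),2) if i else None)
  print(col,r)
E
```

```text
322 [np.float64(256.31), np.float64(256.82), np.float64(256.39), np.float64(256.74)]
328 [np.float64(261.34), np.float64(261.8), np.float64(261.62), np.float64(261.89)]
334 [np.float64(264.48), np.float64(264.88), np.float64(264.81), np.float64(265.25)]
340 [np.float64(266.08), np.float64(266.28), np.float64(266.33), np.float64(266.62)]
346 [np.float64(266.39), np.float64(266.37), np.float64(266.59), np.float64(267.1)]
```

The rim's lower edge moved towards each pressed side: +0.5 px at the left in the first press, about +0.6 px in this one. That supports B rocking. A decisive, safe check is to touch B's boss gently. If B was tipping, its boss top is near 0.118 rather than 0.114.

Emit:
send_rows --pt "-1 -0.028 0 0 0" --pt "-1 -0.032 0 -0.01 0" --pt "-1 -0.032 0 -0.03 0" --pt "-1 -0.032 0 -0.0405 0" --pt "-1 -0.032 0 -0.0405 0"

```text
time: 12.37
tool_pos: [0.5653, 0.0917, 0.136]
ee_rot: [-3.046, 1.569, 2.939]
wrist_force: [-0.1, -0.1, -0.0]
width: 0.0009
```

```bash
python3 - <<'E'
from m import *
a=pickle.load(open('scene0.pkl','rb'))
snap('wrist','w5');b=snap('scene','s5')
x=np.hstack([cv2.resize(k['image'][190:290,295:395],(400,400),interpolation=cv2.INTER_CUBIC) for k in (a,b)])
cv2.imwrite('pics/cmp5.png',x[:,:,::-1])
E
python3 go.py "[.5683,.0908,.122]"
```

```text
12.4667 [0.5671 0.091  0.1359] [ 0.44 -0.23 -0.55] 0.0003
[[-0.001, 0.294, 0.956], [-0.0, 0.956, -0.294], [-1.0, -0.0, -0.0]]
[.5683,.0908,.122] [0.0139 0.0002 0.0012]
```

View pics/cmp5.png

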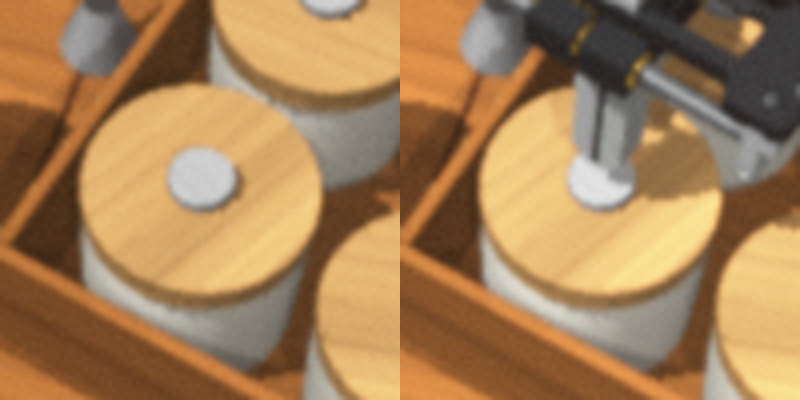

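View pics/w5.png

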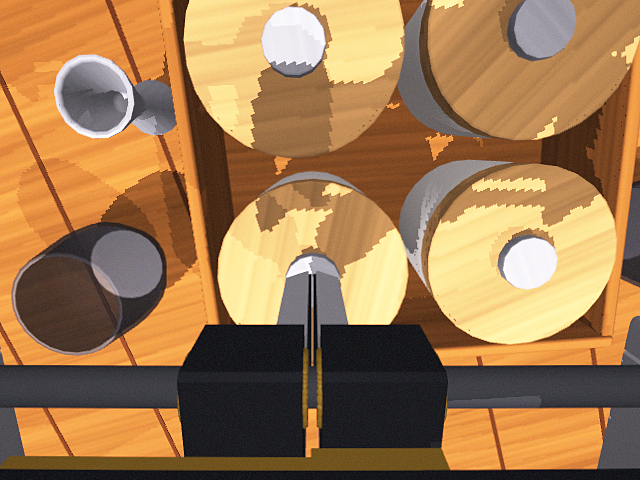

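The tip is centred above B's boss: wrist (312,272) over the boss at (313,268). I'm descending gently.

Emit:
send_rows --pt "-1 0.005 0 0 0" --pt "-1 0.01 0 0 0" --pt "-1 0.012 0 0.0005 0" --pt "-1 0.012 0 0.0005 0" --pt "-1 0.012 0 0.0005 0"

```text
time: 12.88
tool_pos: [0.5681, 0.0905, 0.1237]
ee_rot: [-2.799, 1.57, -3.098]
wrist_force: [-0.8, -1.0, -0.3]
width: 0.0004
```

Emit:
send_rows --pt "-1 0.001 0 0 0" --pt "-1 0.002 0 0 0" --pt "-1 0.003 0 0 0" --pt "-1 0.003 0 0 0"

```text
time: 13.22
tool_pos: [0.5681, 0.0907, 0.1213]
ee_rot: [2.908, 1.571, 2.609]
wrist_force: [-0.2, -0.7, 0.1]
width: 0.0006
```

Emit:
send_rows --pt "-1 0.001 0 0 0" --pt "-1 0.0015 0 0 0" --pt "-1 0.0015 0 0 0"

```text
time: 13.47
tool_pos: [0.5681, 0.0907, 0.1199]
ee_rot: [3.023, 1.571, 2.724]
wrist_force: [0.1, 0.4, 0.3]
width: 0.0002
```

Emit:
send_rows --pt "-1 0.001 0 0 0" --pt "-1 0.0015 0 0 0" --pt "-1 0.0015 0 0 0"

```text
time: 13.72
tool_pos: [0.5682, 0.0907, 0.1186]
ee_rot: [0.86, 1.571, 0.561]
wrist_force: [0.0, 0.2, 1.2]
width: 0.0006
```

Emit:
send_rows --pt "-1 0.001 0 0 0" --pt "-1 0.0015 0 0 0" --pt "-1 0.0015 0 0 0"

```text
time: 13.97
tool_pos: [0.5684, 0.0908, 0.1183]
ee_rot: [0.513, 1.57, 0.214]
wrist_force: [-1.5, 0.3, 4.1]
width: 0.0007
```

The boss is at 0.1184, so B's flat top rests at 0.1104. Its rim had borne at 0.106, so B did tip by about 0.11 rad. B is the loose cover, and I'm pressing it home.

Emit:
send_rows --pt "-1 0.001 0 0 0" --pt "-1 0.002 0 0 0" --pt "-1 0.002 0 0 0"

```text
time: 14.22
tool_pos: [0.5685, 0.0908, 0.1168]
ee_rot: [0.486, 1.569, 0.187]
wrist_force: [-2.6, -0.1, 6.9]
width: 0.0001
```

Emit:
send_rows --pt "-1 0.001 0 0 0" --pt "-1 0.001 0 0 0"

```text
time: 14.38
tool_pos: [0.5685, 0.0908, 0.1159]
ee_rot: [0.495, 1.569, 0.196]
wrist_force: [-2.2, -0.6, 7.8]
width: 0.0004
```

Emit:
send_rows --pt "-1 0.001 0 0 0" --pt "-1 0.001 0 0 0"

```text
time: 14.55
tool_pos: [0.5685, 0.0908, 0.1149]
ee_rot: [0.477, 1.569, 0.178]
wrist_force: [-2.9, -0.7, 7.9]
width: 0.0005
```

It's sinking steadily at about 8 N.

Emit:
send_rows --pt "-1 0.001 0 0 0" --pt "-1 0.002 0 0 0" --pt "-1 0.002 0 0 0"

```text
time: 14.8
tool_pos: [0.5685, 0.0908, 0.1129]
ee_rot: [0.488, 1.569, 0.189]
wrist_force: [-1.6, -0.8, 7.7]
width: 0.0006
```

Emit:
send_rows --pt "-1 0.001 0 0 0" --pt "-1 0.002 0 0 0" --pt "-1 0.002 0 0 0"

```text
time: 15.05
tool_pos: [0.5684, 0.0907, 0.1118]
ee_rot: [0.346, 1.569, 0.047]
wrist_force: [-4.0, -0.2, 10.3]
width: 0.0003
```

Emit:
send_rows --pt "-1 0.001 0 0 0" --pt "-1 0.002 0 0 0" --pt "-1 0.002 0 0 0"

```text
time: 15.3
tool_pos: [0.5685, 0.0907, 0.1115]
ee_rot: [0.308, 1.568, 0.009]
wrist_force: [-6.1, -0.3, 15.5]
width: 0.0003
```

Emit:
send_rows --pt "-1 0.001 0 0 0" --pt "-1 0.001 0 0 0" --pt "-1 0.001 0 0 0"

```text
time: 15.55
tool_pos: [0.5685, 0.0907, 0.1115]
ee_rot: [0.311, 1.567, 0.013]
wrist_force: [-7.5, -0.9, 18.9]
width: 0.0004
```

Emit:
send_rows --pt "-1 -0.006 0 0 0" --pt "-1 -0.02 0 0 0" --pt "-1 -0.06 0 0 0" --pt "-1 -0.1 0 0 0" --pt "-1 -0.11 0 0 0"

```text
time: 15.97
tool_pos: [0.5708, 0.0909, 0.2232]
ee_rot: [0.367, 1.559, 0.068]
wrist_force: [0.9, -1.0, 1.3]
width: 0.0009
```

Emit:
send_rows --pt "-1 0 0.01 -0.04 0" --pt "-1 0 0.02 -0.08 0" --pt "-1 0 0.03 -0.12 0" --pt "-1 0 0.04 -0.16 0" --pt "-1 0 0.05 -0.2 0"

```text
time: 16.38
tool_pos: [0.3901, 0.1979, 0.2154]
ee_rot: [2.386, 1.57, 2.086]
wrist_force: [0.2, -0.1, -0.3]
width: 0.0002
```

Emit:
send_rows --pt "-1 0 0 0 0" --pt "-1 0 0 0 0"

```text
time: 16.55
tool_pos: [0.3907, 0.1982, 0.2161]
ee_rot: [0.472, 1.569, 0.177]
wrist_force: [-0.2, -1.0, 0.7]
width: 0.0002
```

```bash
python3 go.py; python3 - <<'E'
from m import *
s=snap('scene','s6');t=snap('top','t6');s0=pickle.load(open('scene0.pkl','rb'));t0=pickle.load(open('top0.pkl','rb'))
for a,b in [((233,241),(406,267)),((288,253),(345,235)),((220,297),(436,217)),((276,309),(377,187))]:
    try: print((boss(t,a)[0]-boss(t0,a)[0]).round(2),(boss(s,b)[0]-boss(s0,b)[0]).round(2),tri([(t,boss(t,a)[0]),(s,boss(s,b)[0])]).round(4))
    except Exception as e: print(e)
E
```

```text
16.55 [0.3907 0.1982 0.2161] [-0.19 -1.03  0.66] 0.0002
[[0.002, 0.291, 0.957], [0.0, 0.957, -0.291], [-1.0, 0.001, 0.002]]
[0. 0.] [ 0.01 -0.03] [0.5943 0.2059 0.1124]
[0.09 0.3 ] [-0.15  1.78] [0.568  0.0908 0.1098]
[ 0.   -0.01] [0. 0.] [0.4789 0.2319 0.1117]
[0. 0.] [ 0.04 -0.02] [0.453  0.1167 0.1179]
```

View pics/s6.png

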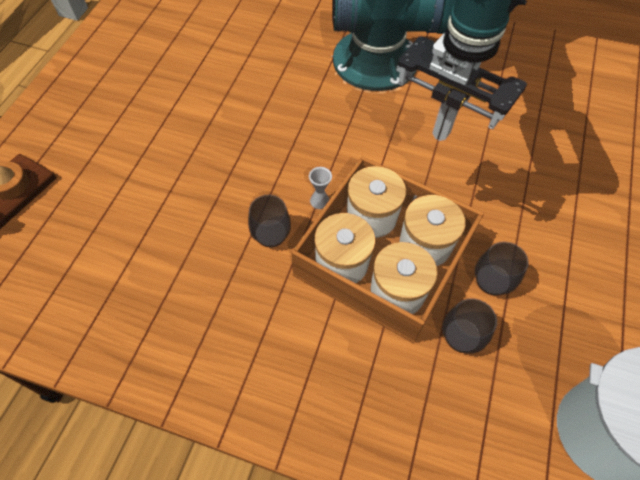

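B sank 6.6 mm. The other covers show no movement (0.04 px or less), the glasses and jigger look unmoved, and the gripper is clear at scene (443,125).

```bash
python3 -c "
from h import *
print(robot.close_job())"
```

```text
the job is handed in; nothing more can be done
None
```

The loose cover is pressed home and the job is handed in. It was cover B, the far-right one seen from the robot, at about (0.568, 0.091).

- **Finding it:** I pressed all four covers about 40 mm from their middles. A, C and D were firm under 11 to 15 N. B's rim only bore at about 0.106, while its flat top rests at 0.1104, so it tipped about 0.11 rad.
- **A misreading on the way:** I first took B as firm, because its 1 to 2 N of give is close to the force noise. Comparing contact heights with the camera heights corrected this. I pressed B's rim again on another side and then touched its boss lightly to confirm. No other boss was touched.
- **Seating:** B's boss gave way at about 8 N and sank from 0.1184 to 0.1115, a firm stop. I held it there at 19 N.
- **Last checks:** The cameras put B 6.6 mm lower, against a nominal 6 mm. The other three covers moved less than 0.05 px. The glasses and jigger look unmoved by eye in the final scene picture. The gripper finished clear, at about z = 0.216, at 16.6 s.
- **What I could not settle:**
  - I did not press B's rim again after seating it.
  - I did not measure its level separately.
  - The close-up pictures of the rocking were partly hidden by the gripper, so the proof that it rocked rests mainly on the contact heights.
  - Camera heights were 2 to 3 mm below the touched ones throughout.

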